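Count along the prop rack and push the kiln prop into the third gap

ROBOT

A 6-joint arm with a two-finger parallel gripper is mounted at the origin on the work surface. World frame = base frame: x ahead of the robot, y to its left, z up, the work surface at z = 0. Lengths are in m, angles in rad, forces in N, time in s.
With the tool pointing down it reaches from about 0.3 to 0.875 m from the base axis. Payload 6.4 kg.
Tool frame: the origin (TCP) lies on the centre line of the jaws, within the pads' length; the fingertips stand 11 mm ahead of it and the grasp point (between the pads) lies 8 mm behind it; x points along the fingers, y is the direction in which the jaws open and shut, and the axes are right-handed (so a half turn about x gives the same grasp; the last joint's range is limited). The gripper opens to 85 mm and grips with 20 to 120 N. Pads are 22 mm wide; open, the fingers measure 114 mm over their backs; the gripper's body (76 mm by 85 mm) begins 54 mm behind the grasp point. The pads swing forward as they close: fully open they stand 13 mm farther back than shut.
Start: joints at [-1.534, 0.181, 1.607, -0, 1.354, -0.206], TCP at [0.138, -0.558, 0.242] pointing down, gripper open.
Joint ranges: [-2.99, 2.99], [-0.89, 2.07], [0.3, 2.58], [-1.14, 4.28], [0, 2.63], [-3.12, 3.12]. Speed limits (rad/s): [2.57, 2.57, 3.01, 3.14, 3.14, 3.14].

INTERFACE

Orientations are given as a unit quaternion [w, x, y, z].
In Python, from bench import ctrl, camera, hand_in gives the robot as it stands. The module is installed in compiled form; this text tells all that it offers.
- The arm moves only by the tool drive_tool, never from a script. Its argument "increments" is a list of rows, each a list of 7 numbers: the shift along the tool's x, y, z in m, then the turn, a rotation vector about the tool's x, y, z in degrees, then the gripper's target within -1 to 1 (fully open at 1, half-way at 0, shut at -1). In form: [[dx, dy, dz, rx, ry, rz, claw], ...]. A call has 1 to 10 rows; each row shifts and turns the commanded pose from where the row before left it, along the tool's axes as they then stand; what a row does not reach is not made up. A row lasts 1/8 s, in which the tool goes at most 62.5 mm and 10.7 degrees, less where a joint would pass 70% of its speed; a pose out of reach is approached as far as the arm can. A call is refused whole if a number of a shift passes 0.0625 or a number of a turn 10.7, either way. A call with a gripper value outside its range is refused whole. The fingers move at their own pace and stop on an object; the grip force is fixed at half the most. Time passes only in rows, so rows that do not move let the fingers close. It gives the time, the measured TCP pose, the force and the opening at its end, in the units of the state.
- ctrl.get_obs(): the state, without advancing time (a new reading comes with each control period).
- camera(name): name is "scene" or "top" or "wrist"; returns a dict with "img" (400x640x3 uint8, red, green, blue), "depth" (400x640 float32, m along the optical axis (not along the pixel's ray), 0 where there is no reading), "fx", "fy", "cx", "cy" (pixels), "world_from_camera" (4x4, takes a point from camera to world coordinates); the wrist camera has in their place "hand_eye" (4x4, takes a point from camera to tool coordinates, whose origin is the TCP and whose axes are the tool frame's). Camera axes: x right, y down, z forward; pixel columns grow to the right and rows downward; lengths in m; the calibration is good to about 2 mm. A picture is of the moment at which its call begins: read the wrist's pose just before it.
- hand_in(): hands the job in, once; it reports no verdict.
The state is a dict: "time_s": time; "q": joint angles; "dq": joint speeds; "joint_efforts": joint torques, N m; "eef_pos": TCP position; "eef_rot": TCP orientation; "wrist_force": force on the tool from outside, world axes, zero at the start; "torque": the same for the moment, N m; "opening": opening from 0.0 (shut) to 1.0 (fully open).
Only numpy, scipy, OpenCV 4.12 (cv2) and the standard library are available. Lean on these libraries where they do the work, as an engineer would, in place of code of your own. Each camera call takes 0.05 s, during which the arm holds its last target.

TASK

Gaps in the wooden rack are counted from the end that has the round knob: starting at that end, run a fingertip along the row of small sprung tabs on the rack's back board, knocking over the tabs of the first, second and third gaps in turn as you pass, and none beyond the third. Then, with the fingers and without lifting it off the table, push the kiln prop that lies in front of the rack lengthwise into the third gap until it is fully home against the back board, and leave the props already stored and the other things on the table where they are.

Things in the scene. Friction and masses are not known exactly. Their poses are not given: they have to be found in the camera images.
- rack: Wooden comb rack, fixed. Origin on the table, middle of its open front; x points into the gaps (away from the robot), y left along the rack. Seven dividers with round noses, 8 mm thick, 45 mm high, x = 0 to 70 mm, at y = -150 to 150 mm every 50 mm. Between them six gaps 42 mm wide, 70 mm deep, open in front and above, floor is the table; centres y = 125, 75, 25, -25, -75, -125 mm.
- board (a point): Middle of the top of the rack's back board (x = 77, y = 0, z = 45 mm in the rack's frame). The board is 14 mm thick (x = 70 to 84 mm), 45 mm high, 308 mm long, and closes the gaps behind. On it, behind each gap's centre, stands a sprung steel tab 14 mm along x, 4 mm along y, hinged at the board's top; the tabs' tops are 73 mm above the table.
- knob_post: Wooden post 24 x 22 mm, 45 mm high, with a ball of 34 mm diameter on top (top of ball 84 mm above the table), fixed beside one end of the rack, at x = 22 mm and y = +167 or -167 mm in the rack's frame; it marks the end from which gaps are counted. Origin at the centre of its underside.
- plain_post: The same post without a ball, fixed beside the rack's other end. Origin at the centre of its underside.
- prop: The kiln prop to push: loose buff refractory bar 80 mm long (its x) x 32 mm wide (its y) x 40 mm high, 0.15 to 0.28 kg, on the table in front of the rack, roughly in line with the gaps but often opposite another gap. Origin: centre of its underside. Longer than the gaps are deep: when home it stands out 10 mm in front, origin at x = 30 mm of the rack.
- stored_a: Loose shorter prop, 60 x 32 x 40 mm, stored home in the gap at y = +75 mm of the rack. Origin at the centre of its underside. Leave it.
- stored_b: Loose shorter prop, 60 x 32 x 40 mm, stored home in the gap at y = -125 mm of the rack. Origin at the centre of its underside. Leave it.
- tab1 (a joint): Tilt (rad) of the tab at y = 125 mm of the rack (tab1 leftmost, tab6 rightmost): 0 upright, positive when its top leans to the rack's right (-y), negative to the left, up to 1.4 either way. A light spring (about 2 N at its top) sets it upright when released. It counts as knocked over from 0.3 rad, leaning away from the knobbed end.
- tab2 (a joint): Tilt (rad) of the tab at y = 75 mm of the rack (tab1 leftmost, tab6 rightmost): 0 upright, positive when its top leans to the rack's right (-y), negative to the left, up to 1.4 either way. A light spring (about 2 N at its top) sets it upright when released. It counts as knocked over from 0.3 rad, leaning away from the knobbed end.
- tab3 (a joint): Tilt (rad) of the tab at y = 25 mm of the rack (tab1 leftmost, tab6 rightmost): 0 upright, positive when its top leans to the rack's right (-y), negative to the left, up to 1.4 either way. A light spring (about 2 N at its top) sets it upright when released. It counts as knocked over from 0.3 rad, leaning away from the knobbed end.
- tab4 (a joint): Tilt (rad) of the tab at y = -25 mm of the rack (tab1 leftmost, tab6 rightmost): 0 upright, positive when its top leans to the rack's right (-y), negative to the left, up to 1.4 either way. A light spring (about 2 N at its top) sets it upright when released. It counts as knocked over from 0.3 rad, leaning away from the knobbed end.
- tab5 (a joint): Tilt (rad) of the tab at y = -75 mm of the rack (tab1 leftmost, tab6 rightmost): 0 upright, positive when its top leans to the rack's right (-y), negative to the left, up to 1.4 either way. A light spring (about 2 N at its top) sets it upright when released. It counts as knocked over from 0.3 rad, leaning away from the knobbed end.
- tab6 (a joint): Tilt (rad) of the tab at y = -125 mm of the rack (tab1 leftmost, tab6 rightmost): 0 upright, positive when its top leans to the rack's right (-y), negative to the left, up to 1.4 either way. A light spring (about 2 N at its top) sets it upright when released. It counts as knocked over from 0.3 rad, leaning away from the knobbed end.
- cup: Bisque cup, 70 mm diameter, 70 mm high, standing behind the rack. Origin under its centre. Leave it.
- vase: Bisque vase, 90 mm diameter, 135 mm high, to the left. Origin under its centre. Leave it.
- bowl: Bowl, 130 mm diameter, 55 mm high, to the right. Origin under its centre. Leave it.
- jar: Lidded jar, 60 mm diameter, 80 mm high, behind the rack. Origin under its centre. Leave it.
- roller: Wooden roller, 36 mm diameter, 200 mm long, lying to the left. Leave it.
- scraper: Flat scraper lying to the right. Leave it.
Mind the look-alikes: they are no part of the job. Leave any blue or green look-alike of the prop alone.

How it is judged:
On the way, in this order (a step that is already met when the one before it is completed fails the run):
1. the first tab from the knobbed end is knocked over, away from that end (((y of knob_post in the frame of rack above 0 m and value of joint tab1 above 0.3 rad) or (y of knob_post in the frame of rack below 0 m and value of joint tab6 below -0.3 rad))), for 0.02 s.
2. then the second tab (((y of knob_post in the frame of rack above 0 m and value of joint tab2 above 0.3 rad) or (y of knob_post in the frame of rack below 0 m and value of joint tab5 below -0.3 rad))), for 0.02 s.
3. then the third tab (((y of knob_post in the frame of rack above 0 m and value of joint tab3 above 0.3 rad) or (y of knob_post in the frame of rack below 0 m and value of joint tab4 below -0.3 rad))), for 0.02 s.
4. then the prop is home in the third gap from the knobbed end (x of prop in the frame of rack between 0.024 and 0.036 m and ((y of knob_post in the frame of rack above 0 m and y of prop in the frame of rack between 0.016 and 0.034 m) or (y of knob_post in the frame of rack below 0 m and y of prop in the frame of rack between -0.034 and -0.016 m)) and angle between the x axis of prop and the x axis of rack, either way round below 0.2 rad and angle between prop's own z axis and vertical below 0.1 rad and height (world z) of prop below 0.008 m), for 0.2 s.
At the end, for the whole second after the job is handed in: The prop lies flat on the table, at rest, in the third gap from the knobbed end, pointing into the gap, its far end within 6 mm of the back board (all of step 4 and linear speed of prop below 0.01 m/s); the robot touches nothing.
It fails at once if a tab beyond the third is knocked over (0.3 rad) ((y of knob_post in the frame of rack above 0 m and ((value of joint tab4 above 0.3 rad or value of joint tab4 below -0.3 rad) or (value of joint tab5 above 0.3 rad or value of joint tab5 below -0.3 rad) or (value of joint tab6 above 0.3 rad or value of joint tab6 below -0.3 rad))) or (y of knob_post in the frame of rack below 0 m and ((value of joint tab1 above 0.3 rad or value of joint tab1 below -0.3 rad) or (value of joint tab2 above 0.3 rad or value of joint tab2 below -0.3 rad) or (value of joint tab3 above 0.3 rad or value of joint tab3 below -0.3 rad)))).
It fails at once if the prop is lifted off the table by more than 12 mm, or tipped over (height (world z) of prop above 0.012 m or angle between prop's own z axis and vertical above 0.5 rad).
It fails at once if a stored prop is moved by more than 15 mm (distance of any of stored_a, stored_b from where it was at the start of the episode above 0.015 m).
It fails at once if another thing on the table is moved by more than 30 mm (distance of any of cup, vase, bowl, jar, roller, scraper from where it was at the start of the episode above 0.03 m).
It also fails if it takes over 67 s, if anything falls off the work surface, if the arm or the gripper's body presses on something with over 40 N, if the wrist force passes 120 N, or if a joint passes its speed limit or range.

## Working session

There is one attempt and no reset: what is moved stays moved. The work goes in short steps, Python scripts to look and compute and a tool call to move; the robot and the scene stay as the last step left them, time stands still between calls to the robot, and variables do not carry over. Pictures are saved under pics/ and viewed, and the job is handed in when it is done.

Besides the shell and the picture viewer there is one more tool, called after "Emit:" as name([rows], argument=value, ...), one row to a line, values as JSON. drive_tool: Moves the arm, as the interface text tells. Its arguments: {"type":"object","properties":{"increments":{"type":"array","items":{"type":"array","items":{"type":"number"}}}},"required":["increments"]}

```bash
mkdir -p pics
python3 - <<'E'
from bench import ctrl,camera
import cv2,numpy as np
o=ctrl.get_obs();print({k:np.round(v,3) for k,v in o.items()})
for n in("scene","top"):
    c=camera(n);cv2.imwrite(f"pics/{n}0.png",c["img"][:,:,::-1]);np.savez(f"{n}0.npz",**c);print(n,c["fx"],c["cx"],c["cy"],np.round(c["world_from_camera"],3))
E
```

```text
{'time_s': np.float64(0.0), 'q': array([-1.534,  0.182,  1.608,  0.   ,  1.354, -0.206]), 'dq': array([ 0.001,  0.002, -0.   ,  0.001,  0.001, -0.001]), 'joint_efforts': array([-1.0000e-03, -4.4488e+01, -3.5134e+01, -0.0000e+00,  9.0000e-03,
        0.0000e+00]), 'eef_pos': array([ 0.138, -0.558,  0.241]), 'eef_rot': array([ 0.085,  0.702,  0.086, -0.702]), 'wrist_force': array([ 0.636,  0.404, -0.324]), 'torque': array([0.015, 0.015, 0.023]), 'opening': np.float64(1.002)}
scene 517.3417308198552 325.276276695529 205.09560438427894 [[ 0.331  0.729 -0.599  1.399]
 [ 0.943 -0.254  0.213 -0.288]
 [ 0.004 -0.636 -0.772  1.122]
 [ 0.     0.     0.     1.   ]]
top 399.2163321959564 323.8430558852946 204.52617466252013 [[ 0.012 -0.986  0.168  0.359]
 [-1.    -0.013 -0.005 -0.003]
 [ 0.007 -0.167 -0.986  1.242]
 [ 0.     0.     0.     1.   ]]
```

View pics/scene0.png

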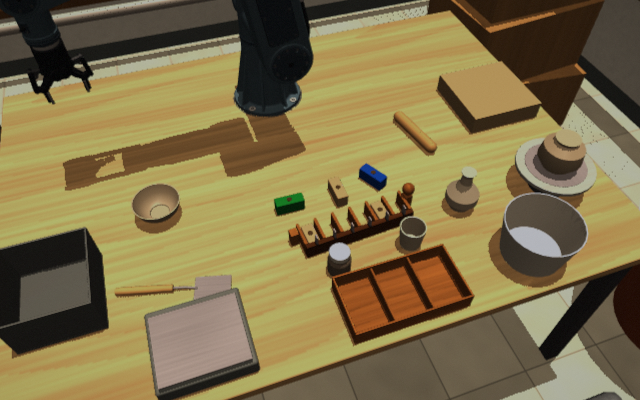

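View pics/top0.png

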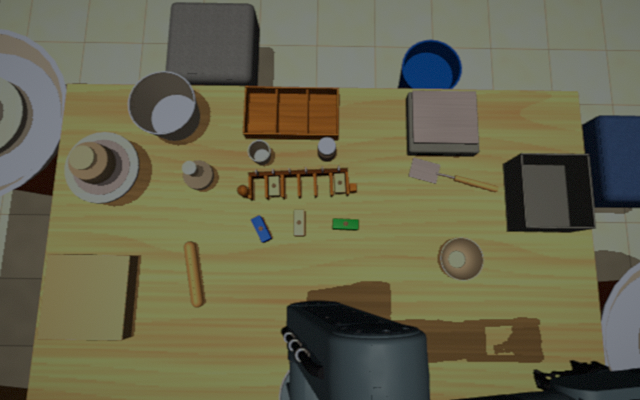

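The ball knob is at the rack's +y end: (243,190) in the top view and (408,190) in the scene view. The buff prop is at (299,223) in the top view, with blue (261,229) and green (345,224) look-alikes beside it. I'll enlarge that area to confirm.

Run:
```python
import cv2,numpy as np
t=cv2.imread("pics/top0.png")[130:250,225:365];cv2.imwrite("pics/topc.png",cv2.resize(t,None,fx=5,fy=5,interpolation=cv2.INTER_CUBIC))
t=cv2.imread("pics/scene0.png")[155:280,260:430];cv2.imwrite("pics/scc.png",cv2.resize(t,None,fx=4.5,fy=4.5,interpolation=cv2.INTER_CUBIC))
```

```text
(no output)
```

View pics/topc.png

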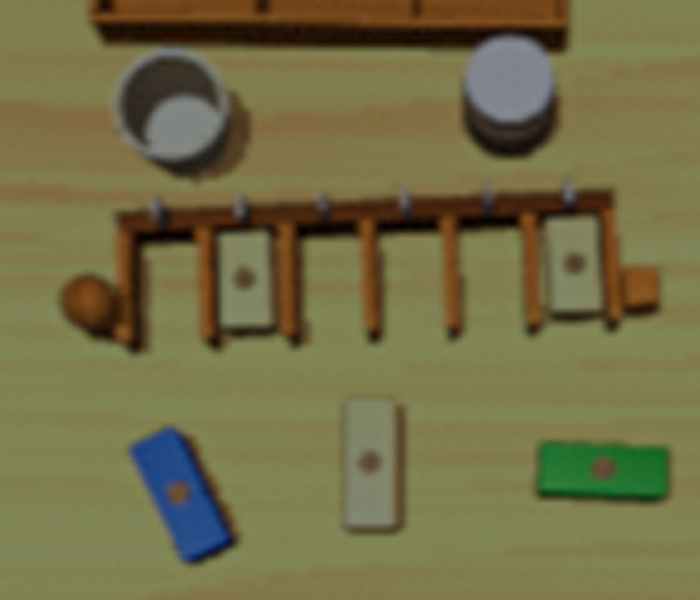

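View pics/scc.png

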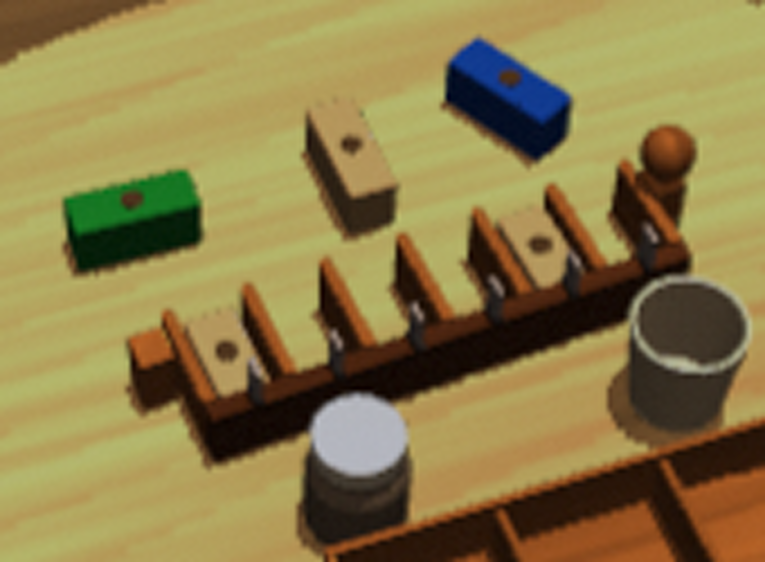

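The crops confirm it. The buff prop is at crop (370,463), opposite the divider between gaps 3 and 4. The knob is at crop (90,303) on the left, so the target is the y=+25 gap. Next I'll measure the rack, tabs and prop.

```bash
cat > h.py <<'E'
import numpy as np
def ray(c,u,v,z):
    T=c["world_from_camera"];d=T[:3,:3]@np.array([(u-c["cx"])/c["fx"],(v-c["cy"])/c["fy"],1]);o=T[:3,3]
    return o+d*(z-o[2])/d[2]
def cloud(c):
    v,u=np.mgrid[0:400,0:640];d=c["depth"];T=c["world_from_camera"]
    P=np.stack([(u-c["cx"])/c["fx"]*d,(v-c["cy"])/c["fy"]*d,d],-1)@T[:3,:3].T+T[:3,3]
    return P
E
python3 - <<'E'
import numpy as np,cv2
from h import *
c=dict(np.load("top0.npz"));s=dict(np.load("scene0.npz"))
f=lambda x,y:((x+.5)/5-.5+225,(y+.5)/5-.5+130)
g=lambda x,y:((x+.5)/4.5-.5+260,(y+.5)/4.5-.5+155)
print("board back",[np.round(ray(c,*f(*p),.045),4) for p in((118,213),(612,192))])
print("tabs",[np.round(ray(c,*f(*p),.073),4) for p in((155,200),(239,198),(321,194),(404,189),(487,186),(568,181))])
print("scene tabs",[np.round(ray(s,*g(*p),.073),4) for p in((651,228),(575,255),(495,279),(416,305),(336,333),(255,361))])
print("knob",ray(c,*f(90,300),.067),ray(s,*g(667,153),.067))
print("prop hole",ray(c,*f(370,463),.04),ray(s,*g(352,144),.04))
print("propcorners",[np.round(ray(c,*f(*p),.04),4) for p in((345,398),(396,400),(396,530),(346,528))])
print("stored hole",[np.round(ray(c,*f(*p),.04),4) for p in((245,277),(574,263))],[np.round(ray(s,*g(*p),.04),4) for p in((540,244),(227,350))])
print("cup/jar",ray(c,*f(172,105),.07),ray(c,*f(510,78),.08))
print("blue",ray(c,*f(178,492),.04),"green",ray(c,*f(603,468),.04))
for n,k in(("top",c),("scene",s)):
    P=cloud(k);x,y,z=P[...,0],P[...,1],P[...,2]
    r=(x>.3)&(x<.7)&(abs(y)<.25)
    im=k["img"].astype(int)
    hsv=cv2.cvtColor(k["img"],cv2.COLOR_RGB2HSV)
    m=r&(abs(z-.04)<.006)&(hsv[...,1]<140)
    nn,l,st,ce=cv2.connectedComponentsWithStats(m.astype(np.uint8))
    for i in range(1,nn):
        if st[i,4]>60:
            q=P[l==i];print(n,st[i],cv2.minAreaRect((q[:,:2]*1000).astype(np.float32)),q[:,2].mean())
E
```

```text
board back [array([0.6604, 0.2259, 0.045 ]), array([ 0.678 , -0.0784,  0.045 ])]
tabs [array([0.6617, 0.1987, 0.073 ]), array([0.6636, 0.1482, 0.073 ]), array([0.6668, 0.0989, 0.073 ]), array([0.6706, 0.0489, 0.073 ]), array([ 0.6732, -0.0012,  0.073 ]), array([ 0.677 , -0.0501,  0.073 ])]
scene tabs [array([0.6534, 0.1983, 0.073 ]), array([0.6573, 0.1482, 0.073 ]), array([0.6585, 0.0977, 0.073 ]), array([0.6611, 0.0481, 0.073 ]), array([ 0.6648, -0.0016,  0.073 ]), array([ 0.6683, -0.0509,  0.073 ])]
knob [0.60094049 0.23612866 0.067     ] [0.59884262 0.23499905 0.067     ]
prop hole [0.50804226 0.06750433 0.04      ] [0.50734973 0.06679635 0.04      ]
propcorners [array([0.5477, 0.0836, 0.04  ]), array([0.5469, 0.0526, 0.04  ]), array([0.4676, 0.0509, 0.04  ]), array([0.4684, 0.0811, 0.04  ])]
stored hole [array([0.6222, 0.147 , 0.04  ]), array([ 0.6339, -0.0554,  0.04  ])] [array([0.6194, 0.1455, 0.04  ]), array([ 0.6326, -0.0562,  0.04  ])]
cup/jar [0.72214777 0.19128175 0.07      ] [ 0.73897987 -0.01422771  0.08      ]
blue [0.48888029 0.18303984 0.04      ] green [ 0.50685071 -
[... 218 characters left out ...]
 148.5111083984375), (62.808753967285156, 31.805002212524414), 3.4824576377868652) 0.040677411526972136
top [293 210  11  26 264] ((507.3632507324219, 69.35440826416016), (76.8978042602539, 30.76643943786621), 1.0129374265670776) 0.04062599522064851
scene [328 177  20  22 212] ((507.7839050292969, 66.18173217773438), (81.37281036376953, 31.78760528564453), 0.5452072620391846) 0.03872994697047672
scene [371 201  16  18 153] ((620.4122314453125, 146.08778381347656), (56.9450798034668, 31.381559371948242), 3.6185972690582275) 0.03890028774487741
scene [301 224  18  19 172] ((634.9659423828125, -56.673606872558594), (60.92055130004883, 30.969858169555664), 1.7626231908798218) 0.03928190406718759
```

```bash
cat >> h.py <<'E'
from scipy.spatial.transform import Rotation as Ro
O=np.array([.586,.068,0]);TH=np.deg2rad(3.5);RR=Ro.from_euler('z',TH)
w2r=lambda p:RR.inv().apply(np.array(p)-O)
r2w=lambda p:RR.apply(np.array(p))+O
def pose():
    from bench import ctrl
    o=ctrl.get_obs();w,x,y,z=o["eef_rot"];return o,np.array(o["eef_pos"]),Ro.from_quat([x,y,z,w])
def go(tr,yaxis):
    """tr: TCP target in rack frame; yaxis: tool y in rack frame; tool x down"""
    o,p,R=pose();X=np.array([0,0,-1.]);Y=RR.apply(yaxis);Z=np.cross(X,Y)
    Rt=Ro.from_matrix(np.stack([X,Y,Z],1))
    print("q6",o["q"][5].round(3),"rack pos",w2r(p).round(4),"tool axes(rack) y",RR.inv().apply(R.as_matrix()[:,1]).round(3),"x",R.as_matrix()[:,0].round(3))
    print("turn(tool) deg",np.rad2deg((R.inv()*Rt).as_rotvec()).round(2),"shift in present tool",R.inv().apply(r2w(tr)-p).round(4),"after turn",Rt.inv().apply(r2w(tr)-p).round(4), "force",np.round(o["wrist_force"],1),"t",o["time_s"],"open",o["opening"])
E
python3 - <<'E'
from h import *
for y in([1,0,0],[-1,0,0],[0,1,0],[0,-1,0]): go([.077,.145,.16],np.array(y,float))
E
```

```text
q6 -0.206 rack pos [-0.4851 -0.5971  0.2415] tool axes(rack) y [ 0.181 -0.984 -0.002] x [-0.     0.002 -1.   ]
turn(tool) deg [-7.959e+01 -8.000e-02  6.000e-02] shift in present tool [ 0.0827 -0.6282 -0.687 ] after turn [ 0.0815  0.5621 -0.7421] force [-1.  -0.7 -0.8] t 0.1 open 0.9998420356686656
q6 -0.206 rack pos [-0.4851 -0.5971  0.2415] tool axes(rack) y [ 0.181 -0.984 -0.002] x [-0.     0.002 -1.   ]
turn(tool) deg [1.0041e+02 7.0000e-02 8.0000e-02] shift in present tool [ 0.0827 -0.6282 -0.687 ] after turn [ 0.0815 -0.5621  0.7421] force [-1.  -0.7 -0.8] t 0.1 open 0.9998420356686656
q6 -0.206 rack pos [-0.4851 -0.5971  0.2415] tool axes(rack) y [ 0.181 -0.984 -0.002] x [-0.     0.002 -1.   ]
turn(tool) deg [-1.6959e+02 -1.4000e-01 -1.0000e-02] shift in present tool [ 0.0827 -0.6282 -0.687 ] after turn [0.0815 0.7421 0.5621] force [-1.  -0.7 -0.8] t 0.1 open 0.9998420356686656
q6 -0.206 rack pos [-0.4851 -0.5971  0.2415] tool axes(rack) y [ 0.181 -0.984 -0.002] x [-0.     0.002 -1.   ]
turn(tool) deg [ 1.041e+01 -1.000e-02  9.000e-02] shift in present tool [ 0.0827 -0.6282 -0.687 ] after turn [ 0.0815 -0.7421 -0.5621] force [-1.  -0.7 -0.8] t 0.1 open 0.9998420356686656
```

Emit:
drive_tool([
  [0, 0, 0, -9.95, 0, 0, -1],
  [0, 0, 0, -9.95, 0, 0, -1],
  [0, 0, 0, -9.95, 0, 0, -1],
  [0, 0, 0, -9.95, 0, 0, -1],
  [0, 0, 0, -9.95, 0, 0, -1],
  [0, 0, 0, -9.95, 0, 0, -1],
  [0, 0, 0, -9.95, 0, 0, -1],
  [0, 0, 0, -9.95, 0, 0, -1],
])

```text
time_s: 1.1
eef_pos: [0.1382, -0.5578, 0.2417]
eef_rot: [0.516, 0.483, 0.517, -0.483]
wrist_force: [0.2, -0.7, 1.2]
opening: 0.002
```

Emit:
drive_tool([
  [0, 0.033, -0.0437, 0, 0, 0, -1],
  [0, 0.033, -0.0437, 0, 0, 0, -1],
  [0, 0.033, -0.0437, 0, 0, 0, -1],
  [0, 0.033, -0.0437, 0, 0, 0, -1],
  [0, 0.033, -0.0437, 0, 0, 0, -1],
  [0, 0.033, -0.0437, 0, 0, 0, -1],
  [0, 0.033, -0.0437, 0, 0, 0, -1],
  [0, 0.033, -0.0437, 0, 0, 0, -1],
  [0, 0.033, -0.0437, 0, 0, 0, -1],
  [0, 0.033, -0.0437, 0, 0, 0, -1],
])

```text
time_s: 2.35
eef_pos: [0.4415, -0.1, 0.2422]
eef_rot: [0.515, 0.484, 0.515, -0.484]
wrist_force: [0.9, -0.3, 0.2]
opening: 0.004
```

Emit:
drive_tool([
  [0, 0.033, -0.0437, 0, 0, 0, -1],
  [0, 0.033, -0.0437, 0, 0, 0, -1],
  [0, 0.033, -0.0437, 0, 0, 0, -1],
  [0, 0.033, -0.0437, 0, 0, 0, -1],
  [0, 0.033, -0.0437, 0, 0, 0, -1],
  [0, 0.033, -0.0437, 0, 0, 0, -1],
  [0, 0.033, -0.0437, 0, 0, 0, -1],
  [0, 0, 0, 0, 0, 0, -1],
  [0, 0, 0, 0, 0, 0, -1],
])

```text
time_s: 3.48
eef_pos: [0.6521, 0.2176, 0.2413]
eef_rot: [0.515, 0.484, 0.516, -0.485]
wrist_force: [0.3, 0.3, -0.8]
opening: -0.004
```

Run:
```python
from h import *
go([.077,.145,.069],np.array([1.,0,0]))
from bench import camera
import cv2
for n in("scene","top","wrist"):
    c=camera(n);cv2.imwrite(f"pics/{n}1.png",c["img"][:,:,::-1]);np.savez(f"{n}1.npz",**c)
t=cv2.imread("pics/scene1.png")[80:280,250:480];cv2.imwrite("pics/scc1.png",cv2.resize(t,None,fx=3,fy=3,interpolation=cv2.INTER_CUBIC))
```

```text
q6 0.088 rack pos [0.0751 0.1452 0.2413] tool axes(rack) y [ 1.     0.001 -0.002] x [-0.002 -0.001 -1.   ]
turn(tool) deg [0.04 0.04 0.11] shift in present tool [1.723e-01 2.200e-03 1.000e-04] after turn [0.1723 0.0019 0.0002] force [ 0.3  0.3 -0.8] t 3.475 open -0.0038497037750252804
```

View pics/wrist1.png

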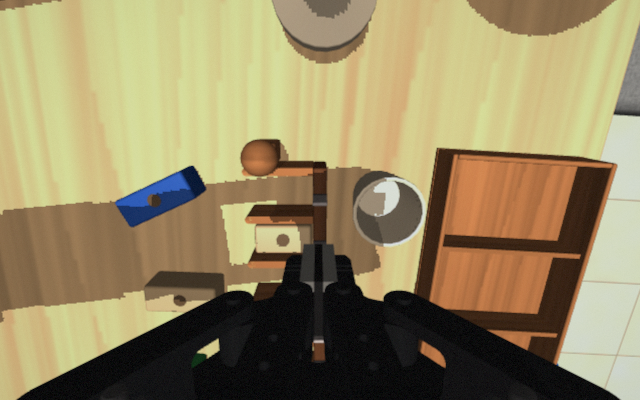

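View pics/scc1.png

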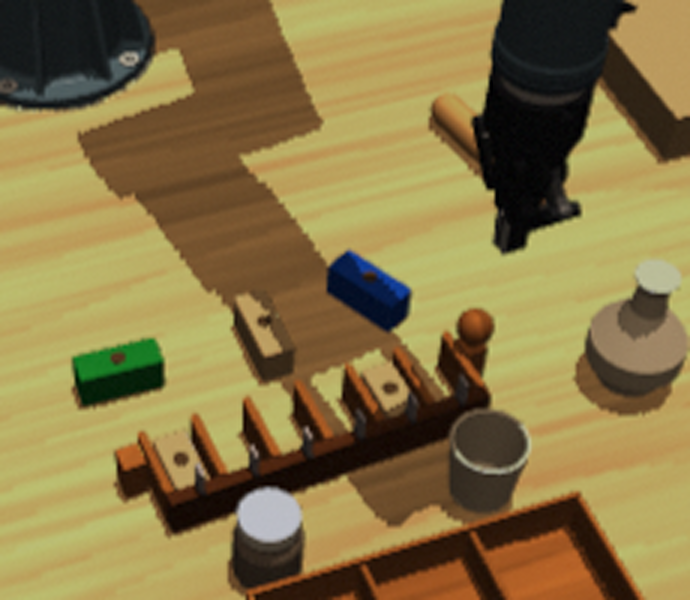

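The wrist view looks along the rack with +y up. The board is at columns 313–326, tab 1 at about (320,200) and the finger column at 320. I'll check tab 1 by ray from this pose.

Run:
```python
from h import *
c=dict(np.load("wrist1.npz"));o,p,R=pose()
T=np.eye(4);T[:3,:3]=R.as_matrix();T[:3,3]=p
c["world_from_camera"]=T@c["hand_eye"]
for n,u,v,z in(("tab1",320,200,.073),("board back corner",327,162,.045),("board front",313,185,.045),("knob",260,157,.067),("stored hole",283,240,.04),("prop hole",180,300,.04),("cup",390,211,.07)):
    print(n,w2r(ray(c,u,v,z)).round(4))
```

```text
tab1 [0.0772 0.1303 0.073 ]
board back corner [0.0842 0.161  0.045 ]
board front [0.0704 0.138  0.045 ]
knob [0.0227 0.1692 0.067 ]
stored hole [0.0382 0.0771 0.04  ]
prop hole [-0.079   0.0054  0.04  ]
cup [0.1431 0.1185 0.07  ]
```

Emit:
drive_tool([
  [0.045, 0.002, -0.007, 0, 0, 0, -1],
  [0.045, 0, 0, 0, 0, 0, -1],
  [0.045, 0, 0, 0, 0, 0, -1],
  [0.025, 0, 0, 0, 0, 0, -1],
  [0.012, 0, 0, 0, 0, 0, -1],
  [0, 0, 0, 0, 0, 0, -1],
])

```text
time_s: 4.38
eef_pos: [0.6541, 0.2242, 0.0704]
eef_rot: [0.515, 0.485, 0.515, -0.485]
wrist_force: [0.9, 1.2, -0.2]
opening: -0.003
```

Run:
```python
from h import *
go([.077,.020,.069],np.array([1.,0,0]))
from bench import camera
import cv2
for n in("scene","wrist"):
    c=camera(n);cv2.imwrite(f"pics/{n}2.png",c["img"][:,:,::-1])
t=cv2.imread("pics/scene2.png")[130:280,290:470];cv2.imwrite("pics/scc2.png",cv2.resize(t,None,fx=4,fy=4,interpolation=cv2.INTER_CUBIC))
```

```text
q6 0.099 rack pos [0.0776 0.1517 0.0704] tool axes(rack) y [ 1.    -0.001 -0.   ] x [-0. -0. -1.]
turn(tool) deg [-0.03  0.    0.03] shift in present tool [ 0.0014 -0.0005  0.1317] after turn [ 0.0014 -0.0006  0.1317] force [ 0.9  1.2 -0.2] t 4.375 open -0.0026184215988488196
```

View pics/scc2.png

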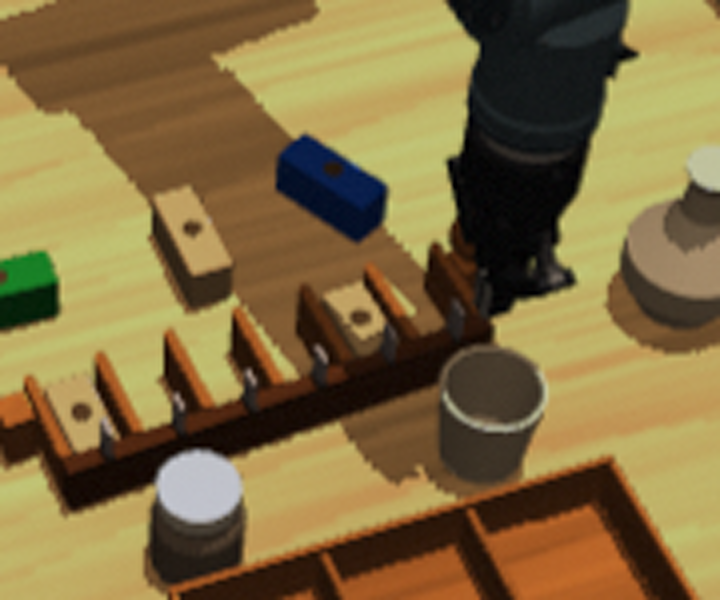

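View pics/wrist2.png

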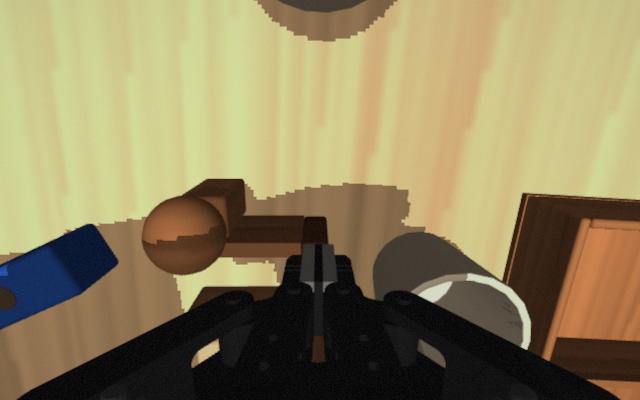

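The finger is down over the board at crop (490,300), just outside tab 1 at (457,318), which is still upright, and it touches nothing. Now the sweep.

Emit:
drive_tool([
  [0.001, 0, 0.015, 0, 0, 0, -1],
  [0, 0, 0.015, 0, 0, 0, -1],
  [0, 0, 0.015, 0, 0, 0, -1],
  [0, 0, 0.015, 0, 0, 0, -1],
  [0, 0, 0.015, 0, 0, 0, -1],
])

```text
time_s: 5.1
eef_pos: [0.6589, 0.1488, 0.0692]
eef_rot: [0.515, 0.485, 0.515, -0.485]
wrist_force: [0.3, 2.1, -0.7]
opening: 0.001
```

Emit:
drive_tool([
  [0, 0, 0.015, 0, 0, 0, -1],
  [0, 0, 0.015, 0, 0, 0, -1],
  [0, 0, 0.015, 0, 0, 0, -1],
  [0, 0, 0.0115, 0, 0, 0, -1],
  [0, 0, 0, 0, 0, 0, -1],
])

```text
time_s: 5.72
eef_pos: [0.6625, 0.0923, 0.0694]
eef_rot: [0.515, 0.485, 0.515, -0.485]
wrist_force: [-0.3, 0.3, 2.2]
opening: 0.002
```

Run:
```python
from h import *
go([.077,.020,.16],np.array([1.,0,0]))
from bench import camera
import cv2
for n in("scene","wrist"):
    c=camera(n);cv2.imwrite(f"pics/{n}3.png",c["img"][:,:,::-1])
t=cv2.imread("pics/scene3.png")[130:280,290:470];cv2.imwrite("pics/scc3.png",cv2.resize(t,None,fx=4,fy=4,interpolation=cv2.INTER_CUBIC))
```

```text
q6 -0.098 rack pos [0.0778 0.0196 0.0694] tool axes(rack) y [ 1.    -0.001 -0.   ] x [ 0.    -0.001 -1.   ]
turn(tool) deg [-0.05  0.03  0.  ] shift in present tool [-0.0906 -0.0008 -0.0003] after turn [-0.0906 -0.0008 -0.0004] force [-0.3  0.3  2.2] t 5.725 open 0.0016076210590484693
```

View pics/scc3.png

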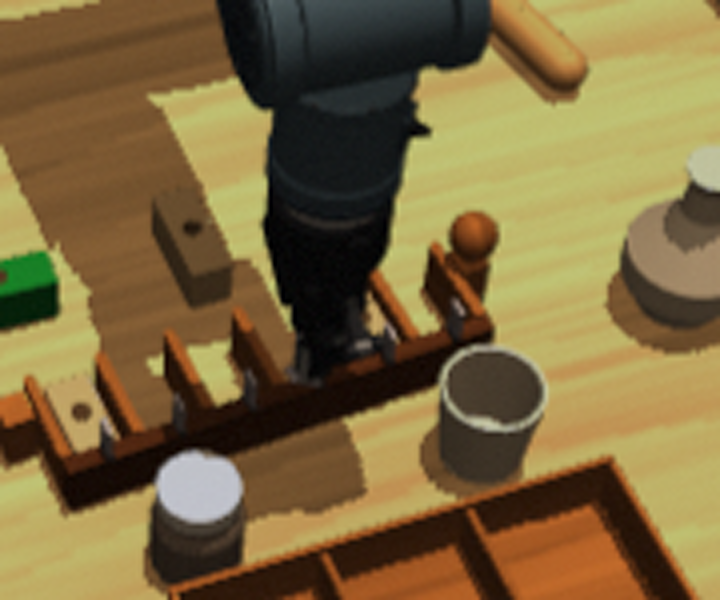

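The finger sits over tab 3, pressed flat at crop (300,375). Tabs 1 and 2 have sprung back up, and tabs 4–6 at (250,388), (180,410) and (108,437) are untouched. Next I lift off and go to the prop's right side, with the jaws half open along the prop.

Emit:
drive_tool([
  [-0.03, 0, 0, 0, 0, 0, -1],
  [-0.03, 0, 0, 0, 0, 0, -1],
  [-0.03, 0, 0, 0, 0, 0, -1],
  [0, -0.052, 0.019, 0, 0, 0, -0.3],
  [0, -0.052, 0.019, 0, 0, 0, -0.1],
  [0, -0.052, 0.019, 0, 0, 0, -0.1],
  [0, 0, 0, 0, 0, 0, -0.1],
  [0, 0, 0, 0, 0, 0, -0.1],
])

```text
time_s: 6.82
eef_pos: [0.5109, 0.0272, 0.16]
eef_rot: [0.516, 0.485, 0.515, -0.484]
wrist_force: [0.6, -0.1, -0.4]
opening: 0.449
```

Run:
```python
from h import *
go([-.078,-.037,.024],np.array([1.,0,0]))
from bench import camera
import cv2
c=camera("wrist");cv2.imwrite("pics/wrist4.png",c["img"][:,:,::-1])
o,p,R=pose();T=np.eye(4);T[:3,:3]=R.as_matrix();T[:3,3]=p
c["world_from_camera"]=T@c["hand_eye"];np.savez("wrist4.npz",**c)
c=camera("scene");cv2.imwrite("pics/scene4.png",cv2.resize(c["img"][130:280,260:440,::-1],None,fx=4,fy=4,interpolation=cv2.INTER_CUBIC))
```

```text
q6 -0.241 rack pos [-0.0775 -0.0361  0.16  ] tool axes(rack) y [1.    0.    0.002] x [ 0.002 -0.    -1.   ]
turn(tool) deg [ 0.01  0.02 -0.11] shift in present tool [ 0.136  -0.0008  0.0008] after turn [ 0.136  -0.0005  0.0009] force [ 0.6 -0.1 -0.4] t 6.825 open 0.44899082905449494
```

View pics/wrist4.png

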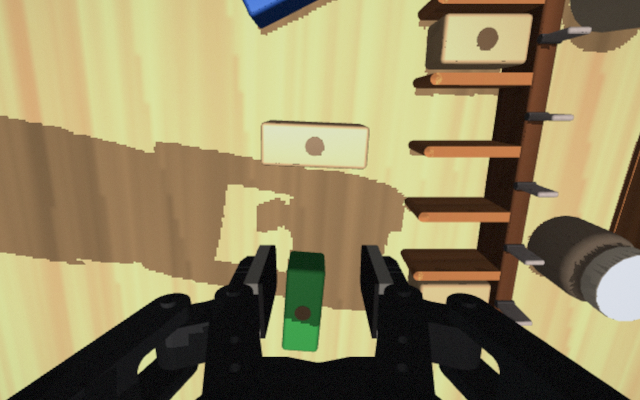

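View pics/scene4.png

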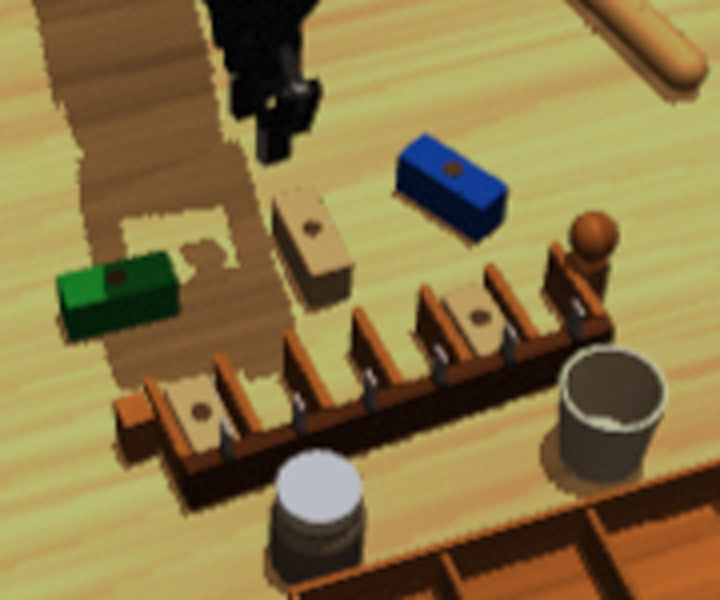

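Run:
```python
from h import *
c=dict(np.load("wrist4.npz"))
for n,u,v,z in(("hole",315,146,.04),("c1",262,121,.04),("c2",369,126,.04),("c3",368,168,.04),("c4",262,164,.04),("green end",305,253,.04),("n2",432,79,.045),("n3",427,152,.045),("n4",423,211,.045),("n5",416,277,.045),("d2",531,79,.045),("d3",519,152,.045),("d4",509,216,.045),("stored",487,39,.04)):
    print(n,w2r(ray(c,u,v,z)).round(4))
```

```text
hole [-0.079  0.005  0.04 ]
c1 [-0.1172  0.0229  0.04  ]
c2 [-0.0397  0.0194  0.04  ]
c3 [-0.0392 -0.0114  0.04  ]
c4 [-0.1186 -0.0083  0.04  ]
green end [-0.0872 -0.0807  0.04  ]
n2 [0.0014 0.0512 0.045 ]
n3 [0.0025 0.0013 0.045 ]
n4 [ 0.0034 -0.0437  0.045 ]
n5 [ 0.0025 -0.0996  0.045 ]
d2 [0.0695 0.0513 0.045 ]
d3 [0.0695 0.0012 0.045 ]
d4 [ 0.0698 -0.0478  0.045 ]
stored [0.0381 0.0772 0.04  ]
```

The prop is at rack (-79, 5) mm with yaw about -2.5°. The third gap's centre reads y≈26 mm, so the prop must go about 21 mm to the left. Now I descend beside it.

Emit:
drive_tool([
  [0.04, 0, 0, 0, 0, 0, -0.1],
  [0.04, 0, 0, 0, 0, 0, -0.1],
  [0.03, 0, 0, 0, 0, 0, -0.1],
  [0.016, 0, 0, 0, 0, 0, -0.1],
  [0.008, 0, 0, 0, 0, 0, -0.1],
  [0, 0, 0, 0, 0, 0, -0.1],
])

```text
time_s: 7.68
eef_pos: [0.5106, 0.0272, 0.0255]
eef_rot: [0.515, 0.484, 0.515, -0.484]
wrist_force: [0.2, 0.9, 0.5]
opening: 0.449
```

Run:
```python
from h import *
go([-.078,-.002,.024],np.array([1.,0,0]))
from bench import camera
import cv2
c=camera("wrist");cv2.imwrite("pics/wrist5.png",c["img"][:,:,::-1])
c=camera("scene");cv2.imwrite("pics/scene5.png",cv2.resize(c["img"][130:280,260:440,::-1],None,fx=4,fy=4,interpolation=cv2.INTER_CUBIC))
```

```text
q6 -0.241 rack pos [-0.0777 -0.0361  0.0255] tool axes(rack) y [1. 0. 0.] x [ 0. -0. -1.]
turn(tool) deg [ 0.02  0.   -0.01] shift in present tool [ 0.0015 -0.0003 -0.0341] after turn [ 0.0015 -0.0003 -0.0341] force [0.2 0.9 0.5] t 7.675 open 0.4494140770926855
```

View pics/wrist5.png

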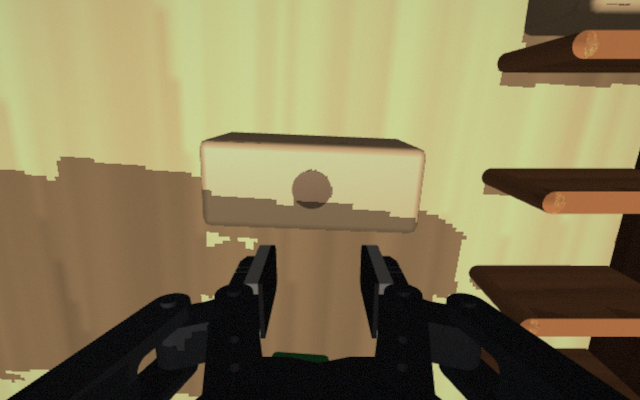

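View pics/scene5.png

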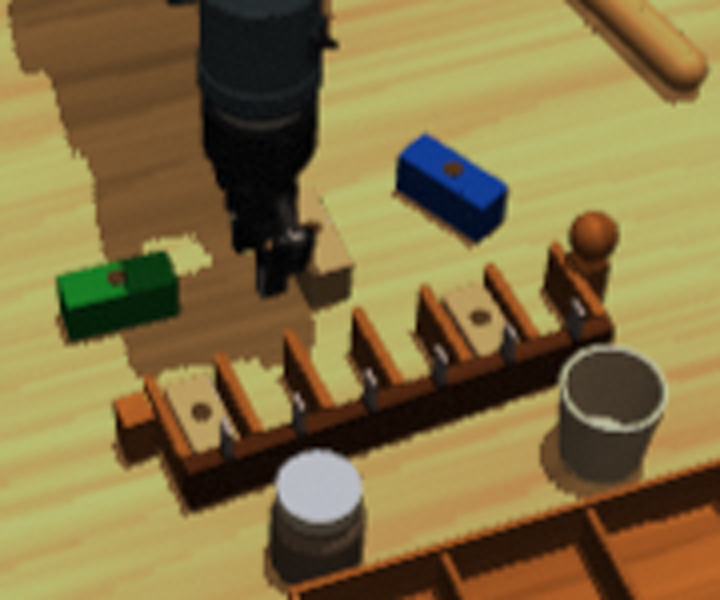

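The fingers are down on the prop's right side, tips at about (262,250) and (372,250) in the wrist view, spanning the middle of its side and clear of green. Now I push left.

Emit:
drive_tool([
  [0, 0, -0.006, 0, 0, 0, -0.1],
  [0, 0, -0.005, 0, 0, 0, -0.1],
  [0, 0, -0.005, 0, 0, 0, -0.1],
  [0, 0, -0.005, 0, 0, 0, -0.1],
  [0, 0, -0.005, 0, 0, 0, -0.1],
  [0, 0, -0.004, 0, 0, 0, -0.1],
  [0, 0, -0.002, 0, 0, 0, -0.1],
  [0, 0, 0, 0, 0, 0, -0.1],
])

```text
time_s: 8.78
eef_pos: [0.5079, 0.0594, 0.0251]
eef_rot: [0.515, 0.484, 0.515, -0.484]
wrist_force: [-0.1, -0.3, 0.0]
opening: 0.447
```

Run:
```python
from h import *
go([-.078,-.002,.024],np.array([1.,0,0]))
from bench import camera
import cv2
o,p,R=pose();c=camera("wrist");cv2.imwrite("pics/wrist6.png",c["img"][:,:,::-1])
T=np.eye(4);T[:3,:3]=R.as_matrix();T[:3,3]=p
c["world_from_camera"]=T@c["hand_eye"];np.savez("wrist6.npz",**c)
```

```text
q6 -0.178 rack pos [-0.0785 -0.0038  0.0251] tool axes(rack) y [ 1.  0. -0.] x [-0.  0. -1.]
turn(tool) deg [ 0.02 -0.03  0.03] shift in present tool [ 0.0011  0.0005 -0.0018] after turn [ 0.0011  0.0005 -0.0018] force [-0.1 -0.3  0. ] t 8.775 open 0.4471637503186286
```

View pics/wrist6.png

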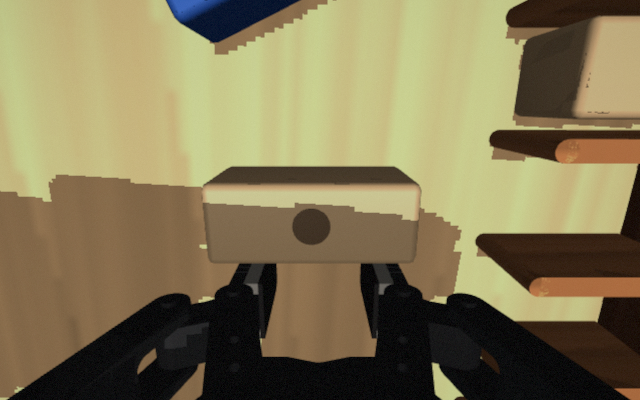

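Run:
```python
from h import *
c=dict(np.load("wrist6.npz"))
for n,u,v,z in(("hole",311,226,.04),("tl",204,185,.04),("tr",420,185,.04),("br",417,262,.04),("bl",208,262,.04),("n2 nose",572,150,.045),("n3 nose",545,286,.045)):
    print(n,w2r(ray(c,u,v,z)).round(4))
```

```text
hole [-0.0813  0.0238  0.04  ]
tl [-0.1189  0.0392  0.04  ]
tr [-0.0427  0.0392  0.04  ]
br [-0.0414  0.0094  0.04  ]
bl [-0.1201  0.0095  0.04  ]
n2 nose [0.0046 0.0521 0.045 ]
n3 nose [0.005  0.0021 0.045 ]
```

The prop is now square to the rack at y≈24 mm, against a gap centre of about 26–27 mm in the same view. I'll push 2.5 mm more, then back off and lift.

Emit:
drive_tool([
  [0, 0, -0.0025, 0, 0, 0, -0.1],
  [0, 0, -0.001, 0, 0, 0, -0.1],
  [0, 0, 0, 0, 0, 0, -0.1],
  [0, 0, 0.01, 0, 0, 0, -0.1],
  [0, 0, 0.015, 0, 0, 0, -0.1],
  [-0.04, 0, 0, 0, 0, 0, -0.1],
  [-0.05, 0, 0, 0, 0, 0, -0.1],
  [-0.045, 0, 0, 0, 0, 0, -0.1],
  [0, 0, 0, 0, 0, 0, -0.1],
])

```text
time_s: 9.95
eef_pos: [0.5125, 0.0362, 0.1646]
eef_rot: [0.517, 0.486, 0.512, -0.483]
wrist_force: [-0.4, -0.1, 0.1]
opening: 0.451
```

Run:
```python
from h import *
from bench import camera
import cv2
o,p,R=pose();c=camera("wrist");cv2.imwrite("pics/wrist7.png",c["img"][:,:,::-1])
T=np.eye(4);T[:3,:3]=R.as_matrix();T[:3,3]=p
c["world_from_camera"]=T@c["hand_eye"];np.savez("wrist7.npz",**c)
go([-.16,.026,.16],np.array([0.,1,0]))
go([-.16,.026,.16],np.array([0.,-1,0]))
```

```text
q6 -0.221 rack pos [-0.0769 -0.0268  0.1622] tool axes(rack) y [ 1.    -0.001  0.004] x [ 0.004 -0.001 -1.   ]
turn(tool) deg [-90.03   0.24  -0.15] shift in present tool [ 0.0018 -0.0831 -0.0528] after turn [ 0.0022  0.0528 -0.0831] force [-0.9 -0.2  0. ] t 10.0 open 0.4524108781689081
q6 -0.221 rack pos [-0.0769 -0.0268  0.1622] tool axes(rack) y [ 1.    -0.001  0.004] x [ 0.004 -0.001 -1.   ]
turn(tool) deg [89.97 -0.15 -0.24] shift in present tool [ 0.0018 -0.0831 -0.0528] after turn [ 0.0022 -0.0528  0.0831] force [-0.9 -0.2  0. ] t 10.0 open 0.4524108781689081
```

View pics/wrist7.png

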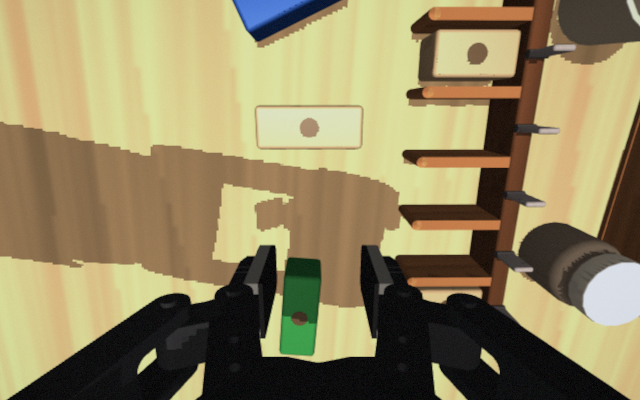

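The prop at (309,127) lines up with the gap between the noses at rows 93 and 158, and it is square. Next I turn 90° with the fingers nearly shut and go behind it.

Emit:
drive_tool([
  [0, 0, 0, 10, 0, 0, -0.75],
  [0, 0, 0, 10, 0, 0, -0.75],
  [0, 0, 0, 10, 0, 0, -0.75],
  [0, 0, 0, 10, 0, 0, -0.75],
  [0, 0, 0, 10, 0, 0, -0.75],
  [0, 0, 0, 10, 0, 0, -0.75],
  [0, 0, 0, 10, 0, 0, -0.75],
  [0, 0, 0, 10, 0, 0, -0.75],
  [0, 0, 0, 10, 0, 0, -0.75],
])

```text
time_s: 11.12
eef_pos: [0.5083, 0.0372, 0.1583]
eef_rot: [-0.019, -0.706, -0.02, 0.708]
wrist_force: [0.5, -0.0, -0.1]
opening: 0.123
```

Emit:
drive_tool([
  [0, -0.026, 0.039, 0, 0, 0, -0.75],
  [0, -0.027, 0.039, 0, 0, 0, -0.75],
  [0, 0, 0, 0, 0, 0, -0.75],
  [0, 0, 0, 0, 0, 0, -0.75],
])

```text
time_s: 11.62
eef_pos: [0.4284, 0.0853, 0.1596]
eef_rot: [-0.022, -0.707, -0.022, 0.707]
wrist_force: [0.1, -0.2, 0.2]
opening: 0.127
```

Run:
```python
from h import *
from bench import camera
import cv2
o,p,R=pose();c=camera("wrist");cv2.imwrite("pics/wrist8.png",c["img"][:,:,::-1])
T=np.eye(4);T[:3,:3]=R.as_matrix();T[:3,3]=p
c["world_from_camera"]=T@c["hand_eye"];np.savez("wrist8.npz",**c)
go([-.155,.026,.024],np.array([0.,-1,0]))
```

```text
q6 1.433 rack pos [-0.1558  0.0267  0.1599] tool axes(rack) y [-0. -1.  0.] x [-0. -0. -1.]
turn(tool) deg [-0.02  0.01 -0.01] shift in present tool [ 0.1359  0.0007 -0.0008] after turn [ 0.1359  0.0007 -0.0008] force [-0.   0.5 -0.6] t 11.675 open 0.12325912154945248
```

View pics/wrist8.png

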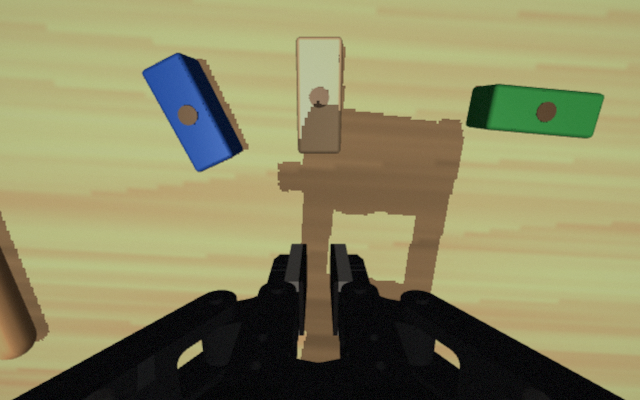

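The prop at (319,95) sits straight ahead of the fingers, centred on column 319. I descend and push up to just short of the noses.

Emit:
drive_tool([
  [0.045, 0, 0, 0, 0, 0, -0.75],
  [0.045, 0, 0, 0, 0, 0, -0.75],
  [0.035, 0, 0, 0, 0, 0, -0.75],
  [0.011, 0, 0, 0, 0, 0, -0.75],
  [0, 0, -0.01, 0, 0, 0, -0.75],
  [0, 0, -0.01, 0, 0, 0, -0.75],
  [0, 0, -0.008, 0, 0, 0, -0.75],
  [0, 0, -0.008, 0, 0, 0, -0.75],
  [0, 0, -0.008, 0, 0, 0, -0.75],
  [0, 0, -0.008, 0, 0, 0, -0.75],
])

```text
time_s: 12.92
eef_pos: [0.4807, 0.089, 0.0244]
eef_rot: [-0.022, -0.707, -0.022, 0.707]
wrist_force: [-2.3, -0.2, 1.8]
opening: 0.13
```

Emit:
drive_tool([
  [0, 0, -0.006, 0, 0, 0, -0.75],
  [0, 0, 0, 0, 0, 0, -0.75],
])

```text
time_s: 13.18
eef_pos: [0.4871, 0.0893, 0.0244]
eef_rot: [0.022, 0.707, 0.022, -0.706]
wrist_force: [-0.1, -0.5, -0.0]
opening: 0.126
```

Run:
```python
from h import *
from bench import camera
import cv2
o,p,R=pose();c=camera("wrist");cv2.imwrite("pics/wrist9.png",c["img"][:,:,::-1])
T=np.eye(4);T[:3,:3]=R.as_matrix();T[:3,3]=p
c["world_from_camera"]=T@c["hand_eye"];np.savez("wrist9.npz",**c)
go([-.021,.026,.024],np.array([0.,-1,0]))
c=camera("scene");cv2.imwrite("pics/scene9.png",cv2.resize(c["img"][130:280,260:440,::-1],None,fx=4,fy=4,interpolation=cv2.INTER_CUBIC))
```

```text
q6 1.45 rack pos [-0.0978  0.0273  0.0243] tool axes(rack) y [ 0. -1.  0.] x [ 0.001 -0.    -1.   ]
turn(tool) deg [ 0.01 -0.05 -0.  ] shift in present tool [ 0.0004  0.0013 -0.0768] after turn [ 0.0003  0.0013 -0.0768] force [0.4 0.1 1.1] t 13.225 open 0.12550681299129063
```

View pics/wrist9.png

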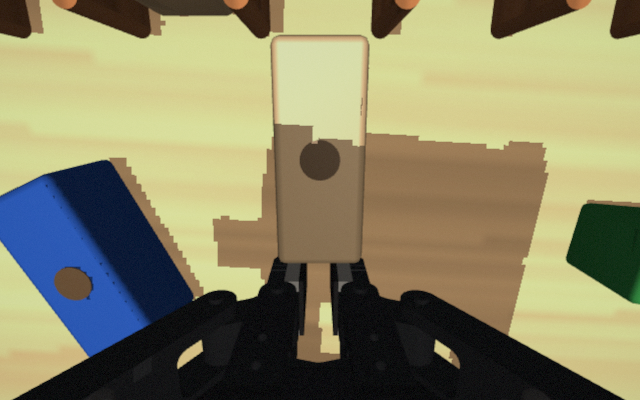

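View pics/scene9.png

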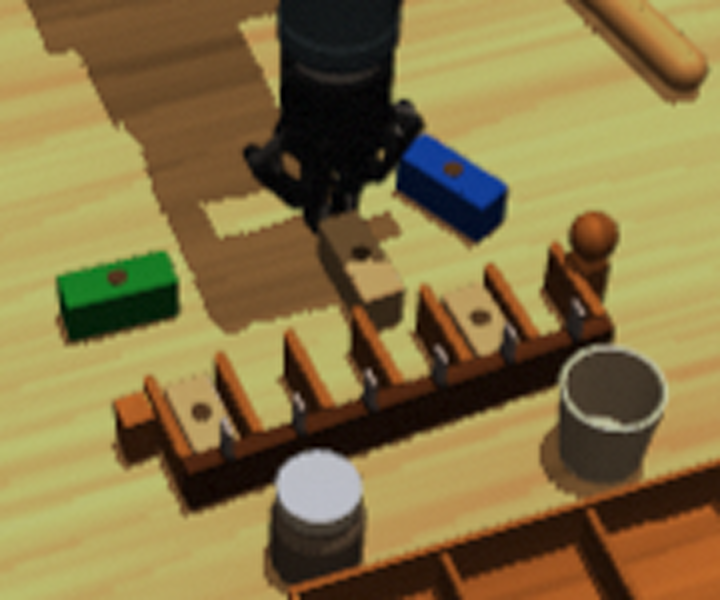

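The prop's front (columns 272–368) is centred between the noses at 237 and 407, so it will enter cleanly. Pushing on.

Emit:
drive_tool([
  [0, 0, -0.008, 0, 0, 0, -0.75],
  [0, 0, -0.008, 0, 0, 0, -0.75],
  [0, 0, -0.008, 0, 0, 0, -0.75],
  [0, 0, -0.008, 0, 0, 0, -0.75],
  [0, 0, -0.008, 0, 0, 0, -0.75],
  [0, 0, -0.008, 0, 0, 0, -0.75],
  [0, 0, -0.008, 0, 0, 0, -0.75],
  [0, 0, -0.006, 0, 0, 0, -0.75],
  [0, 0, -0.005, 0, 0, 0, -0.75],
  [0, 0, -0.003, 0, 0, 0, -0.75],
])

```text
time_s: 14.52
eef_pos: [0.5564, 0.0936, 0.0243]
eef_rot: [-0.022, -0.707, -0.022, 0.707]
wrist_force: [-2.5, 0.9, 2.1]
opening: 0.128
```

Run:
```python
from h import *
from bench import camera
import cv2
o,p,R=pose();c=camera("wrist");cv2.imwrite("pics/wrist10.png",c["img"][:,:,::-1])
go([-.021,.026,.024],np.array([0.,-1,0]))
```

```text
q6 1.466 rack pos [-0.0277  0.0273  0.0244] tool axes(rack) y [ 0. -1.  0.] x [ 0.001  0.    -1.   ]
turn(tool) deg [ 0.01 -0.03 -0.  ] shift in present tool [ 0.0004  0.0013 -0.0067] after turn [ 0.0004  0.0013 -0.0067] force [-0.5 -1.1 -0.2] t 14.575 open 0.12270468026024628
```

View pics/wrist10.png

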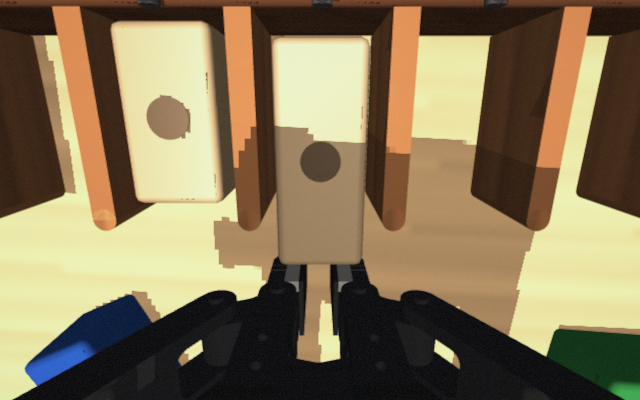

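The prop is well inside the third gap. Its front edge is at row 38, against row 22 for the stored prop touching the board, so a few millimetres remain.

Emit:
drive_tool([
  [0, 0, -0.002, 0, 0, 0, -0.75],
  [0, 0, -0.002, 0, 0, 0, -0.75],
  [0, 0, -0.002, 0, 0, 0, -0.75],
  [0, 0, -0.001, 0, 0, 0, -0.75],
])

```text
time_s: 15.08
eef_pos: [0.5628, 0.094, 0.0242]
eef_rot: [-0.022, -0.706, -0.022, 0.707]
wrist_force: [-4.1, -1.0, 3.1]
opening: 0.127
```

Emit:
drive_tool([
  [0, 0, -0.001, 0, 0, 0, -0.75],
  [0, 0, -0.001, 0, 0, 0, -0.75],
])

```text
time_s: 15.32
eef_pos: [0.5628, 0.0941, 0.0239]
eef_rot: [-0.022, -0.705, -0.022, 0.709]
wrist_force: [-12.5, -1.4, 8.9]
opening: 0.125
```

Run:
```python
from h import *
from bench import camera
import cv2
o,p,R=pose();c=camera("wrist");cv2.imwrite("pics/wrist11.png",c["img"][:,:,::-1])
go([-.021,.026,.024],np.array([0.,-1,0]))
```

```text
q6 1.467 rack pos [-0.0215  0.0274  0.0239] tool axes(rack) y [ 0.001 -1.    -0.   ] x [-0.005 -0.    -1.   ]
turn(tool) deg [0.03 0.31 0.  ] shift in present tool [-0.0001  0.0014 -0.0005] after turn [-0.0001  0.0014 -0.0005] force [-10.1  -1.4   8.3] t 15.375 open 0.1299266584178721
```

View pics/wrist11.png

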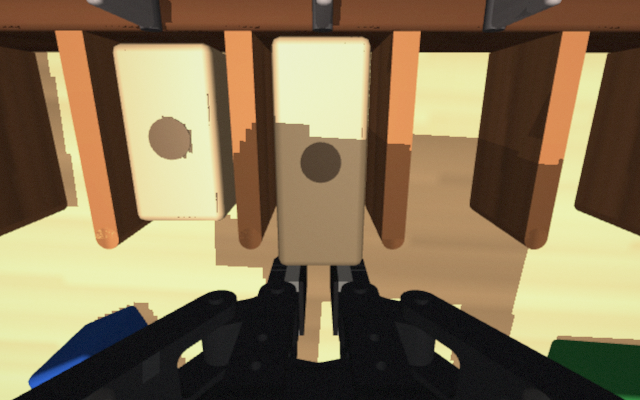

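Force rose to 12.5 N and motion stopped at TCP x = -21.5 mm, which is where the board should stop it. The prop's end lies against the board at row 38. I back off, lift and check.

Emit:
drive_tool([
  [0, 0, 0.004, 0, 0, 0, -0.75],
  [0, 0, 0.02, 0, 0, 0, -0.75],
  [0, 0, 0.04, 0, 0, 0, -0.75],
  [-0.045, 0, 0.03, 0, 0, 0, -0.75],
  [-0.05, 0, 0.02, 0, 0, 0, -0.75],
  [-0.05, 0, 0, 0, 0, 0, -0.75],
  [0, 0, 0, 0, 0, 0, -0.75],
  [0, 0, 0, 0, 0, 0, -0.75],
])

```text
time_s: 16.38
eef_pos: [0.4515, 0.0872, 0.1691]
eef_rot: [0.022, 0.707, 0.022, -0.706]
wrist_force: [1.0, 1.1, 0.8]
opening: 0.125
```

Run:
```python
from h import *
from bench import camera
import cv2
go([-.021,.026,.024],np.array([0.,-1,0]))
c=camera("top");np.savez("top12.npz",**c)
s=camera("scene")
a=cv2.resize(c["img"][130:250,225:365,::-1],None,fx=4,fy=4,interpolation=cv2.INTER_CUBIC)
b=cv2.resize(s["img"][155:280,260:430,::-1],(560,412),interpolation=cv2.INTER_CUBIC)
cv2.imwrite("pics/t12.png",a);cv2.imwrite("pics/s12.png",b)
P=cloud(s);hsv=cv2.cvtColor(s["img"],cv2.COLOR_RGB2HSV)
for n,k in(("top",c),("scene",s)):
    P=cloud(k);x,y,z=P[...,0],P[...,1],P[...,2];hsv=cv2.cvtColor(k["img"],cv2.COLOR_RGB2HSV)
    m=(x>.5)&(x<.7)&(abs(y)<.25)&(abs(z-.04)<.006)&(hsv[...,1]<140)
    nn,l,st,ce=cv2.connectedComponentsWithStats(m.astype(np.uint8))
    for i in range(1,nn):
        if st[i,4]>60:
            r=cv2.minAreaRect((w2r(P[l==i])[:,:2]*1000).astype(np.float32));print(n,np.round(r[0],1),np.round(r[1],1),round(r[2],1))
```

```text
q6 1.441 rack pos [-0.1331  0.0273  0.1691] tool axes(rack) y [ 0. -1.  0.] x [ 0.001  0.    -1.   ]
turn(tool) deg [ 0.01 -0.06 -0.  ] shift in present tool [ 0.1452  0.0013 -0.112 ] after turn [ 0.1451  0.0013 -0.1121] force [1.  1.1 0.8] t 16.375 open 0.12486311851590405
top [  41.1 -125. ] [31.  64.2] 87.0
top [32.3 26.5] [31.3 81.7] 87.9
top [40.  78.6] [31.6 61.3] 88.5
scene [39.3 74.7] [30.5 58.8] 88.1
scene [29.5 24.4] [30.5 77.8] 89.3
scene [  39.3 -127.8] [29.8 59.5] 89.8
```

View pics/t12.png

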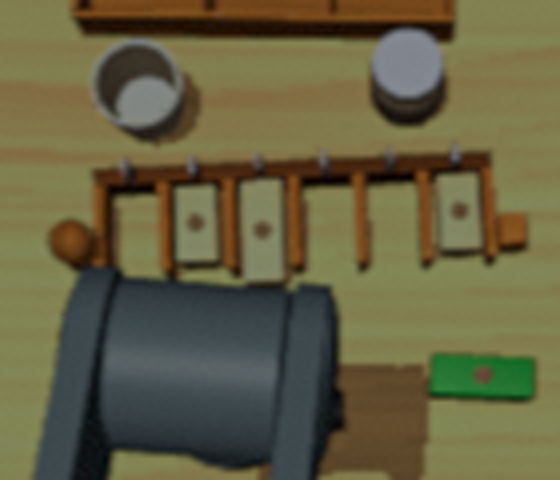

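View pics/s12.png

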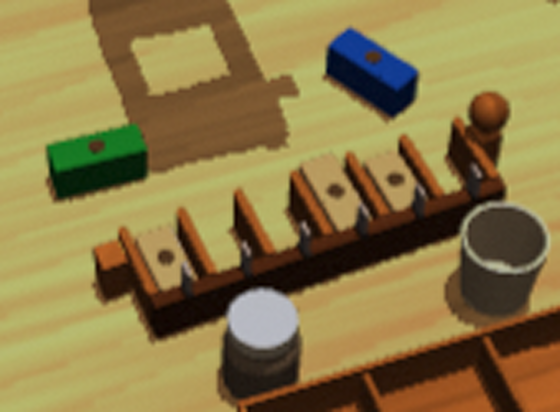

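The prop is home in the third gap, at top crop (262,230) and scene crop (335,188). The stored props, cup, jar and both look-alikes are where they were, all tabs are upright and the robot is clear.

```bash
python3 -c "
from bench import hand_in
print(hand_in())"
```

```text
the job is handed in; nothing more can be done
None
```

The job is handed in, finished at about 16.5 s of the 67 s allowed; no verdict was reported.

**What I did:** The knob is at the rack's left (+y) end. With the fingers shut, I swept a fingertip along the board from that end over tabs 1, 2 and 3 and stopped well short of tab 4. I then pushed the prop about 22 mm left with two fingers, which also squared it up. From behind, I pushed it into the third gap until it met the back board, where force rose to about 12 N and motion stopped. The prop was only ever pushed, never gripped or lifted.

**Last checks:**
- **Prop position:** the top view put it at x = 32, y = 26.5 mm in the rack's frame and the scene view at x = 29.5, y = 24.4 mm. The two differ by 2–3 mm, but both are within limits, with its yaw within about 2° of the gap.
- **Other things:** the stored props measured within a few millimetres of their home places. The cup, jar, blue and green look-alikes show no change in the pictures. The vase, roller, bowl and scraper were outside the final crops, but the arm never worked near them.
- **Tabs and contact:** all tabs stand upright again, and the robot is clear with no force on the wrist.
- **Not measured:** I could not read the tab tilts. One picture showed tab 3 flat under the finger. For tabs 1 and 2 I rely on the finger having passed over them low enough.

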